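# Load the wire dispenser and hold its brake off

## Task

Slide the blue spool of silver wire up off its storage post and lower it (do not drop it) onto the spindle of the beige wire dispenser until it sits fully down, then let go of it. After that press the dispenser's red brake plate half way down, level with the green band of the little gauge beside it and never down to the red band, which would fire the cutter, and finish still holding it there so that the technician can draw wire. Leave the orange spool, the bottle, the white tub and the bur block where they stand.

Things in the scene. Friction and masses are not known exactly. Their poses are not given: they have to be found in the camera images.
- spool_blue: wound wire spool, two blue flanges 56 mm in diameter and 5 mm thick (the widest part, grip across them) with silver-coloured wire wound between them; 36 mm high, through bore 24 mm, about 0.16 kg. Origin: centre of its underside; z is its axis, up. Stands upright on a storage post, on top of the post's foot
- spool_orange: wound wire spool, two orange flanges 56 mm in diameter and 5 mm thick (the widest part, grip across them) with brass-coloured wire wound between them; 36 mm high, through bore 24 mm, about 0.16 kg. Origin: centre of its underside; z is its axis, up. Stands upright on a storage post, on top of the post's foot; not to be disturbed
- post_1: fixed storage post: foot disc 76 mm in diameter and 12 mm thick with an upright steel rod 16 mm in diameter, tip tapered, rising to 70 mm above the bench. Origin: centre of the underside; z up. Carries the blue spool at the start
- post_2: fixed storage post: foot disc 76 mm in diameter and 12 mm thick with an upright steel rod 16 mm in diameter, tip tapered, rising to 70 mm above the bench. Origin: centre of the underside; z up. Carries the orange spool at the start
- dispenser: fixed beige wire dispenser, housing 110 mm (its x) by 200 mm (its y) by 35 mm high. Origin: centre of the underside; z up. On its flat top: the upright spindle at y = +48 mm, the red brake plate at y = -55 mm, the travel gauge (white strip 12 x 5 mm, up to 78 mm above the bench) at y = -90 mm, and a small dark cutter block 20 x 20 x 16 mm high at x = +42 mm, y = -6 mm
- spindle_seat (a point): point on the spindle's axis at the housing's top, 35 mm above the bench: where the centre of a fully seated spool's underside lies. The spindle is a steel rod 18 mm in diameter, 55 mm tall, its last 12 mm tapering to 8 mm
- spindle_tip (a point): centre of the spindle's tip, 90 mm above the bench
- brake (a joint): how far the red brake plate is pressed down, in metres: 0 released, 0.020 at its bottom stop. Half way is 0.010 (green band of the gauge); the cutter fires at 0.0175 (red band). A spring pushes it back up: about 4 N at the start of travel, 6 N half way, 8 N at the bottom
- brake_top (a point): centre of the top face of the red brake plate, 40 mm (dispenser x) by 36 mm (dispenser y); moves straight down as it is pressed. 75 mm above the bench when released, 65 mm half way, level with the green band on the gauge; pressed from above
- bottle: loose white bottle with a blue label, 44 mm in diameter, 75 mm high; origin at the centre of its underside; not to be disturbed
- tub: loose flat white tub with a lid, 88 mm in diameter, 42 mm high; origin at the centre of its underside; not to be disturbed
- bur_block: loose white block 45 x 70 x 22 mm with coloured polishing burs standing in it, 50 mm high in all; origin at the centre of its underside; not to be disturbed
Not all that is in view belongs to the job. Leave any pink or turquoise look-alike of the spool_blue alone. What is shaped like the dispenser but purple is not meant.

How it is judged (in metres and radians):
On the way, in this order (a step that is already met when the one before it is completed fails the run):
1. the blue spool sits fully down on the dispenser's spindle and has been let go, the brake plate still released (horizontal distance between spool_blue and spindle_seat below 0.006 m and z of spool_blue in the frame of spindle_seat between -0.004 and 0.004 m and angle between spool_blue's own z axis and vertical below 0.12 rad and contact force between the fingers and spool_blue below 0.2 N and value of joint brake below 0.003 m), for 0.2 s.
2. the robot holds the brake plate about half way down (value of joint brake between 0.006 and 0.014 m and contact force between any of the fingers, the arm and dispenser above 1.5 N), for 0.5 s.
At the end, for the whole second after the job is handed in: The robot still presses the red brake plate, 6 to 14 mm down, with over 1.5 N; the blue spool, not held by the fingers, sits upright on the spindle within 4 mm of the seat height and 6 mm of its axis; the orange spool, bottle, tub and bur block are within 20 mm of their starts (all of step 2 and horizontal distance between spool_blue and spindle_seat below 0.006 m and z of spool_blue in the frame of spindle_seat between -0.004 and 0.004 m and angle between spool_blue's own z axis and vertical below 0.12 rad and contact force between the fingers and spool_blue below 0.2 N and distance of each of spool_orange, bottle, tub, bur_block from where it was at the start of the episode below 0.02 m); the arm keeps its last pose, push and grip.
It fails at once if the brake plate pressed to the red band (17.5 mm), firing the cutter (value of joint brake above 0.0175 m).
It fails at once if the blue spool dropped down the spindle (falling faster than 0.45 m/s) (horizontal distance between spool_blue and spindle_seat below 0.008 m and z of spool_blue in the frame of spindle_seat below 0.055 m and linear speed of spool_blue above 0.45 m/s).
It fails at once if the orange spool, bottle, tub or bur block moved by more than 20 mm (distance of any of spool_orange, bottle, tub, bur_block from where it was at the start of the episode above 0.02 m).
It also fails if it takes over 51 s, if anything falls off the work surface, if the arm or the gripper's body presses on something with over 40 N, if the wrist force passes 120 N, or if a joint passes its speed limit or range.

## Robot

A 6-joint arm with a two-finger parallel gripper is mounted at the origin on the work surface. World frame = base frame: x ahead of the robot, y to its left, z up, the work surface at z = 0. Lengths are in mm, angles in degrees, forces in N, time in s.
With the tool pointing down it reaches from about 300 to 875 mm from the base axis. Payload 6.4 kg.
Tool frame: the origin (TCP) lies on the mounting face of the last link; the fingertips stand bot.tips_ahead ahead of it and the grasp point (between the pads) lies 147 mm ahead of it (bot.tips_ahead is the distance from the TCP to the fingertips, in mm); z points along the fingers, y is the direction in which the jaws open and shut (so a half turn about z gives the same grasp; the last joint's range is limited). The gripper opens to 88 mm and grips with 3 to 60 N. Pads are 18 mm wide; open, the fingers measure 123 mm over their backs; the gripper's body (75 mm by 187 mm) begins 45 mm behind the grasp point.
Start: joints at [61.347, 10.359, 92.074, -0, 77.567, -11.82], TCP at [166.504, 550.381, 404.714] pointing down, gripper open.
Joint ranges: [-171.53, 171.53], [-51.25, 118.39], [17.06, 147.69], [-65.23, 245.23], [0, 150.52], [-178.68, 178.68]. Speed limits (degrees/s): [147.25, 147.25, 172.46, 180, 180, 180].

## Interface

Orientations are given as [roll, pitch, yaw] about the fixed x, y, z axes, in that order (R = Rz(yaw) Ry(pitch) Rx(roll)).
In Python, from bench import bot gives the robot as it stands. The module is installed in compiled form; this text tells all that it offers.
- The arm moves only by the tool drive_tool, never from a script. Its argument "series" is a list of rows, each an object of numbers: "x", "y", "z": the shift along the tool's x, y, z in cm; "wx", "wy", "wz": the turn, a rotation vector about the tool's x, y, z in degrees; "grip": the opening, from 0 (shut) to 1 (fully open). In form: [{"x": .., "y": .., "z": .., "wx": .., "wy": .., "wz": .., "grip": ..}, ...]. A call has 1 to 20 rows; each row shifts and turns the commanded pose from where the row before left it, along the tool's axes as they then stand; what a row does not reach is not made up. A row lasts 1/10 s, in which the tool goes at most 50 mm and 8.59 degrees, less where a joint would pass 70% of its speed; a pose out of reach is approached as far as the arm can. A call with a gripper value outside its range is refused whole. The fingers move at their own pace and stop on an object; "force" is the grip in N (left out, the last holds). Time passes only in rows, so rows that do not move let the fingers close. It gives the time, the measured TCP pose, the force and the opening at its end, in the units of the state.
- bot.observe(): the state, without advancing time (a new reading comes with each control period).
- bot.read_camera(name): name is "side" or "top"; returns a dict with "frame" (420x560x3 uint8, red, green, blue), "depth" (420x560 float32, mm along the optical axis (not along the pixel's ray), 0 where there is no reading), "camera_matrix" (3x3 intrinsics, pixels), "dist_coeffs" ([k1, k2, p1, p2, k3] as OpenCV has them; the pictures are not rectified), "R" (3x3) and "t" (3): a world point X has camera coordinates R X + t. Camera axes: x right, y down, z forward; pixel columns grow to the right and rows downward; lengths in mm; the calibration is good to about 2 mm. A picture is of the moment at which its call begins.
- bot.sign_off(): hands the job in, once; it reports no verdict.
The state is a dict: "time": time; "q": joint angles; "qd": joint speeds; "joint_efforts": joint torques, N m; "position": TCP position; "ee_rot": TCP orientation; "wrist_force": force on the tool from outside, world axes, zero at the start; "moment": the same for the moment, N m; "finger_gap": opening from 0.0 (shut) to 1.0 (fully open).
Only numpy, scipy, OpenCV 4.12 (cv2) and the standard library are available. Lean on these libraries where they do the work, as an engineer would, in place of code of your own. Each camera call takes 0.05 s, during which the arm holds its last target. There are 200 camera calls.

## Working session

There is one attempt and no reset: what is moved stays moved. The work goes in short steps, Python scripts to look and compute and a tool call to move; the robot and the scene stay as the last step left them, time stands still between calls to the robot, and variables do not carry over. Pictures are saved under pics/ and viewed, about 8 in all and at most 12, crops included, and the job is handed in when it is done.

Besides the shell and the picture viewer there is one more tool, called after "Request:" as name(argument=value, ...), one argument or row to a line, values as JSON. drive_tool: Moves the arm, as the interface text tells. Its arguments: {"type":"object","properties":{"series":{"type":"array","items":{"type":"object","properties":{"x":{"type":"number"},"y":{"type":"number"},"z":{"type":"number"},"wx":{"type":"number"},"wy":{"type":"number"},"wz":{"type":"number"},"grip":{"type":"number"}}}},"force":{"type":"number"}},"required":["series"]}

```bash
mkdir -p pics
cat > h.py <<'E'
import numpy as np, cv2
from bench import bot
def cam(n): return bot.read_camera(n)
def save(c,f,crop=None,s=1):
    im=c["frame"][...,::-1]
    if crop: x0,y0,x1,y1=crop; im=im[y0:y1,x0:x1]
    cv2.imwrite("pics/"+f,cv2.resize(im,None,fx=s,fy=s,interpolation=cv2.INTER_CUBIC))
def ray(c,uv):
    p=cv2.undistortPoints(np.float64(uv).reshape(-1,1,2),np.array(c["camera_matrix"]),np.array(c["dist_coeffs"])).reshape(-1,2)
    R=np.array(c["R"]);t=np.array(c["t"]).ravel()
    return -R.T@t,(np.c_[p,np.ones(len(p))])@R
def onplane(c,uv,z):
    o,d=ray(c,uv); return o+d*((z-o[2])/d[:,2])[:,None]
def bydepth(c,uv):
    o,d=ray(c,uv); uv=np.int32(np.round(np.float64(uv).reshape(-1,2)))
    return o+d*np.array([c["depth"][v,u] for u,v in uv])[:,None]
def proj(c,X):
    R=np.array(c["R"]);t=np.array(c["t"]).ravel()
    return cv2.projectPoints(np.float64(X).reshape(-1,1,3),cv2.Rodrigues(R)[0],t,np.array(c["camera_matrix"]),np.array(c["dist_coeffs"]))[0].reshape(-1,2)
E
python3 - <<'E'
from h import *
print(bot.observe(),bot.tips_ahead)
for n in("top","side"):
    c=cam(n);save(c,n+"0.png",s=1.4);print(n,ray(c,[[280,210]]))
E
```

```text
{'time': 0.0, 'q': array([ 6.13449712e+01,  1.04028612e+01,  9.21308733e+01, -1.91233214e-03,
        7.75648010e+01, -1.18214393e+01]), 'qd': array([-0.04366699,  0.04955039, -0.00255856, -0.04817131,  0.00038146,
       -0.0764131 ]), 'joint_efforts': array([-1.06419645e-05, -4.33872771e+01, -3.41847789e+01,  7.01139146e-02,
        3.85927095e-02, -1.21739968e-04]), 'position': array([166.39851249, 550.14506937, 403.80697623]), 'ee_rot': array([-1.79903172e+02, -1.83590515e-02,  1.63166808e+02]), 'wrist_force': array([ 0.29559949, -0.21219342, -0.54698521]), 'moment': array([-0.04021055,  0.02724817,  0.00793764]), 'finger_gap': 1.005018679934314} 166.0
top (array([ 368.87992107,  -32.78954508, 1633.12035055]), array([[ 0.09138705,  0.02093648, -0.99588443]]))
side (array([ -78.12627426, 1113.4724568 ,  803.19368244]), array([[ 0.39266466, -0.77560874, -0.4943737 ]]))
```

View pics/top0.png

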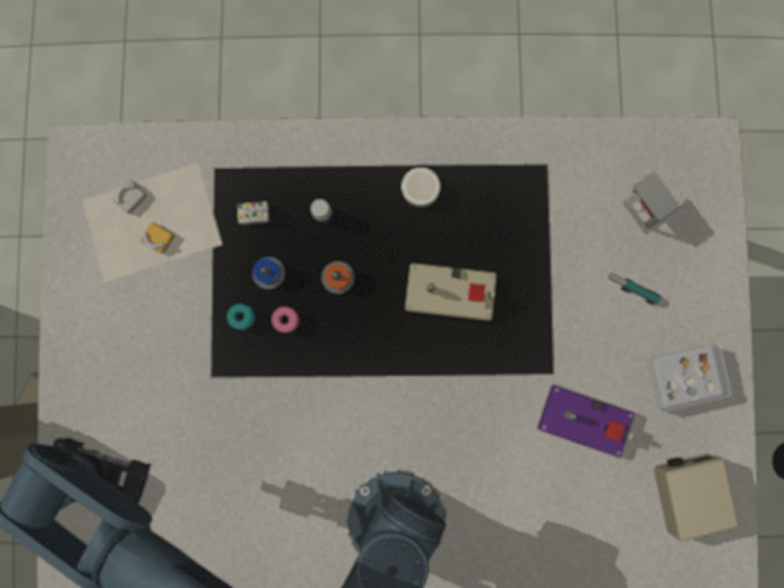

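View pics/side0.png

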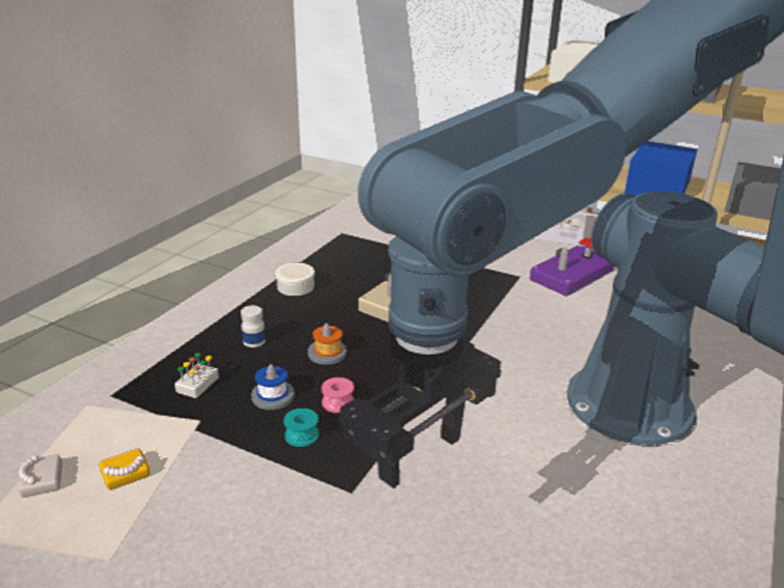

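Top view (scaled ×1.4): the blue spool on its post is at (268,272). Possible look-alikes are orange at (338,277), pink at (285,320) and turquoise at (240,317). The beige dispenser is at (450,292) and the purple decoy at (587,420). I choose the blue spool and the beige dispenser, with the spindle at about (432,288) and the brake at (477,293).

```bash
cat > m.py <<'E'
from h import *
def blob(c,lo,hi,box,minS=0):
    hsv=cv2.cvtColor(c["frame"],cv2.COLOR_RGB2HSV); m=cv2.inRange(hsv,lo,hi); k=np.zeros_like(m);x0,y0,x1,y1=box;k[y0:y1,x0:x1]=255;m&=k
    cs=cv2.findContours(m,cv2.RETR_EXTERNAL,cv2.CHAIN_APPROX_NONE)[0]; return max(cs,key=cv2.contourArea).reshape(-1,2).astype(float)
E
python3 - <<'E'
from m import *
c=cam("top"); print(c["camera_matrix"])
for name,lo,hi,box in(("blue",(105,120,40),(128,255,255),(170,175,215,215)),("orange",(3,120,80),(18,255,255),(222,180,262,215))):
    q=blob(c,lo,hi,box); w=onplane(c,q,48); (cx,cy),r=cv2.minEnclosingCircle(np.float32(w[:,:2])); print(name,len(q),cv2.minEnclosingCircle(np.float32(q)),cx,cy,r)
q=blob(c,(10,25,90),(35,140,255),(285,180,360,235)); w=onplane(c,q,35); b=cv2.minAreaRect(np.float32(w[:,:2])); print("disp",b)
q=blob(c,(0,150,80),(6,255,255),(325,195,355,220)); w=onplane(c,q,75); print("brake",cv2.minAreaRect(np.float32(w[:,:2])),w.mean(0))
s=cam("side"); q=blob(s,(105,120,40),(128,255,255),(178,255,212,292)); print("side blue", q.min(0),q.max(0), onplane(s,[q.mean(0)],33))
for u,v in((306,205),(307,206),(308,206),(309,206)):print(bydepth(c,[[u,v]]))
print(bydepth(c,[[191,194],[192,190],[198,192],[184,194],[330,215],[341,209]]))
a=c["frame"][170:240,160:370];cv2.imwrite("pics/crop1.png",cv2.resize(a[...,::-1],None,fx=3.8,fy=3.8,interpolation=cv2.INTER_CUBIC))
E
```

```text
[[500.79208631   0.         290.73960096]
 [  0.         500.79208631 215.38850176]
 [  0.           0.           1.        ]]
blue 48 ((189.13157653808594, 192.86842346191406), 9.32087230682373) 571.8372192382812 291.1697082519531 30.047168731689453
orange 48 ((240.75, 197.125), 9.15587043762207) 556.6578979492188 125.52168273925781 29.42736053466797
disp ((521.2576293945312, -132.2775421142578), (198.6251983642578, 108.87950134277344), 82.86077117919922)
brake ((514.5628051757812, -187.39739990234375), (30.085840225219727, 34.205257415771484), 80.90193939208984) [ 514.82053543 -187.60050389   75.        ]
side blue [182. 261.] [205. 275.] [[587.36281335 277.23637782  33.        ]]
[[525.38223403 -80.98162466  89.6133084 ]]
[[522.99410643 -84.29550098  82.05888163]]
[[523.12928958 -87.46559739  80.43287437]]
[[523.12006357 -90.58822738  80.26038955]]
[[ 566.58010575  282.32516412   61.06458784]
 [ 582.58047552  284.05777779   36.82382435]
 [ 574.78685324  262.96566409   45.3174266 ]
 [ 568.06846836  306.85264569   51.04361013]
 [ 497.44010184 -158.60143866   42.96192606]
 [ 513.76376891 -191.20850128   70.85970642]]
```

View pics/crop1.png

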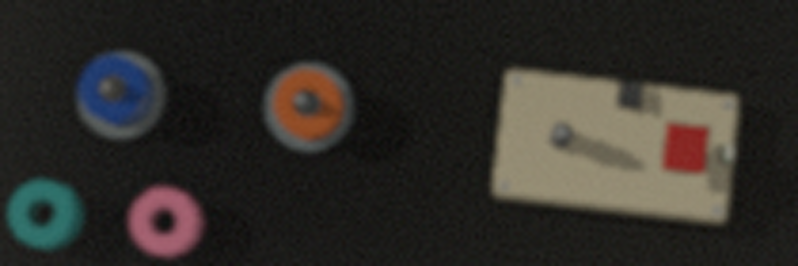

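Run:
```python
from m import *
c=cam("top");s=cam("side")
# predicted vs seen; upper-flange blue in the side view
q=blob(s,(105,120,40),(128,255,255),(178,255,212,292)); w=onplane(s,q,48)
print("side top-flange extents", q.min(0),q.max(0)); 
for X in([572,291,70],[572,291,48],[527,-85,90]): print(X,proj(c,X),proj(s,X))
l,r=q[q[:,0].argmin()],q[q[:,0].argmax()]; 
th=np.linspace(0,2*np.pi,60); P=proj(s,np.c_[572+28*np.cos(th),291+28*np.sin(th),0*th+48]); print("pred extents",P.min(0),P.max(0))
g=c["frame"]; print(g[200:210,302:314].sum(2)//3)
print(g[188:199,184:196,2])
save(s,"s_crop.png",(160,240,260,330),6)
```

```text
side top-flange extents [182. 261.] [205. 275.]
[572, 291, 70] [[187.72546532 191.97435186]] [[194.12953151 260.92832438]]
[572, 291, 48] [[189.13085969 192.84676507]] [[194.70399126 268.20556422]]
[527, -85, 90] [[307.29507791 204.45674994]] [[280.78046465 195.36318049]]
pred extents [183.20963716 261.62229411] [206.12015845 275.04130407]
[[133 131 133 131 134 131 132 131 133 134 134 132]
 [133 132 132 131 127 126 127 127 131 131 134 133]
 [134 132 134 126 118 109 108 114 124 133 136 134]
 [133 133 131 117 108 105  97  96 112 126 130 133]
 [132 134 125 113 108 109 101  90  96 113 124 131]
 [136 129 122 107  98 102  97  80  81  98 110 118]
 [134 131 114  99  86  81  75  73  81  92  97 103]
 [134 129 116  94  78  66  65  73  84  93  97  97]
 [134 132 126 110  92  77  74  83  92  97  97  97]
 [133 135 136 127 120 108 104 101 100  98  95  98]]
[[112 113 113 110 112 108 108 108 112 111 111 107]
 [111 109 110 105  98  94  97  99 107 111 112 113]
 [113 107 101  89  78  74  75  84  97 107 110 112]
 [108 104  94  85  77  65  55  67  80  98 108 110]
 [111  99  95  92  83  68  52  54  65  86 101 111]
 [108 100  91  88  81  65  53  49  60  76  87  97]
 [111 102  89  74  67  60  55  56  61  68  80  85]
 [110 107  93  77  63  58  59  62  69  77  78  80]
 [112 110 102  90  81  78  79  82  83  86  86  88]
 [111 110 111 107 103 101 104 103 100  99  99  94]
 [110 112 112 113 109 112 112 111 110 109 107  99]]
```

View pics/s_crop.png

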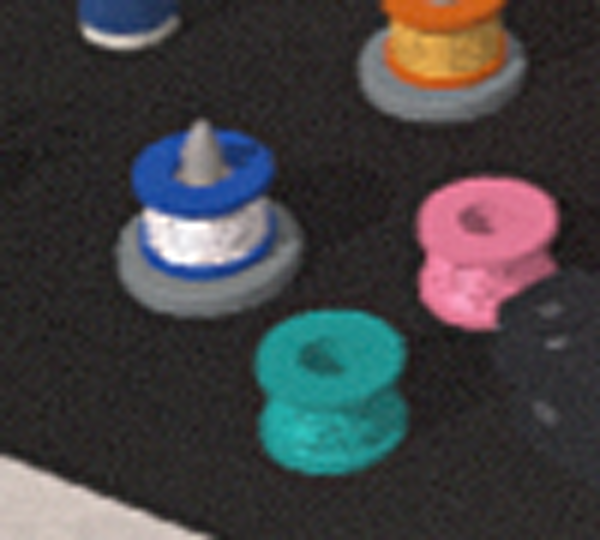

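Request:
drive_tool(
  series=[
    {"wz": -4.2, "grip": 1},
    {"wz": -4.2},
    {"wz": -4.2},
    {"wz": -4.2},
    {"x": -2.9, "y": -1.85},
    {"x": -2.9, "y": -1.85},
    {"x": -2.9, "y": -1.85},
    {"x": -2.9, "y": -1.85},
    {"x": -2.9, "y": -1.85},
    {"x": -2.9, "y": -1.85},
    {"x": -2.9, "y": -1.85},
    {"x": -2.9, "y": -1.85},
    {"x": -2.9, "y": -1.85},
    {"x": -2.9, "y": -1.85},
    {"x": -2.9, "y": -1.85},
    {"x": -2.9, "y": -1.85},
    {"x": -2.9, "y": -1.85},
    {"x": -2.9, "y": -1.85},
    {"x": 0},
    {"x": 0},
  ],
)

```text
schema error: expected keys x, y, z, wx, wy, wz, grip
```

The close crop confirms the choice: blue flanges with silver wire, standing on its post (crop (205,170)). The side view agrees with the top-view position to about 1 px. The move call wants every key in each row, so I'm resending it.

Request:
drive_tool(
  series=[
    {"x": 0, "y": 0, "z": 0, "wx": 0, "wy": 0, "wz": -4.2, "grip": 1},
    {"x": 0, "y": 0, "z": 0, "wx": 0, "wy": 0, "wz": -4.2, "grip": 1},
    {"x": 0, "y": 0, "z": 0, "wx": 0, "wy": 0, "wz": -4.2, "grip": 1},
    {"x": 0, "y": 0, "z": 0, "wx": 0, "wy": 0, "wz": -4.2, "grip": 1},
    {"x": -2.9, "y": -1.85, "z": 0, "wx": 0, "wy": 0, "wz": 0, "grip": 1},
    {"x": -2.9, "y": -1.85, "z": 0, "wx": 0, "wy": 0, "wz": 0, "grip": 1},
    {"x": -2.9, "y": -1.85, "z": 0, "wx": 0, "wy": 0, "wz": 0, "grip": 1},
    {"x": -2.9, "y": -1.85, "z": 0, "wx": 0, "wy": 0, "wz": 0, "grip": 1},
    {"x": -2.9, "y": -1.85, "z": 0, "wx": 0, "wy": 0, "wz": 0, "grip": 1},
    {"x": -2.9, "y": -1.85, "z": 0, "wx": 0, "wy": 0, "wz": 0, "grip": 1},
    {"x": -2.9, "y": -1.85, "z": 0, "wx": 0, "wy": 0, "wz": 0, "grip": 1},
    {"x": -2.9, "y": -1.85, "z": 0, "wx": 0, "wy": 0, "wz": 0, "grip": 1},
    {"x": -2.9, "y": -1.85, "z": 0, "wx": 0, "wy": 0, "wz": 0, "grip": 1},
    {"x": -2.9, "y": -1.85, "z": 0, "wx": 0, "wy": 0, "wz": 0, "grip": 1},
    {"x": -2.9, "y": -1.85, "z": 0, "wx": 0, "wy": 0, "wz": 0, "grip": 1},
    {"x": -2.9, "y": -1.85, "z": 0, "wx": 0, "wy": 0, "wz": 0, "grip": 1},
    {"x": -2.9, "y": -1.85, "z": 0, "wx": 0, "wy": 0, "wz": 0, "grip": 1},
    {"x": -2.9, "y": -1.85, "z": 0, "wx": 0, "wy": 0, "wz": 0, "grip": 1},
    {"x": 0, "y": 0, "z": 0, "wx": 0, "wy": 0, "wz": 0, "grip": 1},
    {"x": 0, "y": 0, "z": 0, "wx": 0, "wy": 0, "wz": 0, "grip": 1},
  ],
)

```text
time: 2.3
position: [572.7, 290.6, 404.2]
ee_rot: [180.0, -0.1, 179.9]
wrist_force: [-0.0, 0.5, 0.8]
finger_gap: 1.001
```

Request:
drive_tool(
  series=[
    {"x": 0, "y": 0, "z": 2.5, "wx": 0, "wy": 0, "wz": 0, "grip": 1},
    {"x": 0, "y": 0, "z": 2.5, "wx": 0, "wy": 0, "wz": 0, "grip": 1},
    {"x": 0, "y": 0, "z": 2.5, "wx": 0, "wy": 0, "wz": 0, "grip": 1},
    {"x": 0, "y": 0, "z": 2.5, "wx": 0, "wy": 0, "wz": 0, "grip": 1},
    {"x": 0, "y": 0, "z": 2.5, "wx": 0, "wy": 0, "wz": 0, "grip": 1},
    {"x": 0, "y": 0, "z": 2.5, "wx": 0, "wy": 0, "wz": 0, "grip": 1},
    {"x": 0, "y": 0, "z": 1.0, "wx": 0, "wy": 0, "wz": 0, "grip": 1},
    {"x": 0, "y": 0, "z": 0, "wx": 0, "wy": 0, "wz": 0, "grip": 1},
    {"x": 0, "y": 0, "z": 0, "wx": 0, "wy": 0, "wz": 0, "grip": 1},
  ],
)

```text
time: 3.2
position: [572.3, 291.8, 245.8]
ee_rot: [180.0, 0.1, -180.0]
wrist_force: [0.3, 0.2, 0.9]
finger_gap: 0.999
```

Run:
```python
from m import *
s=cam("side"); save(s,"s1.png",(150,120,400,310),3.2)
q=blob(s,(105,120,40),(128,255,255),(178,255,212,292)); print(q.min(0),q.max(0))
```

```text
[182. 261.] [205. 275.]
```

View pics/s1.png

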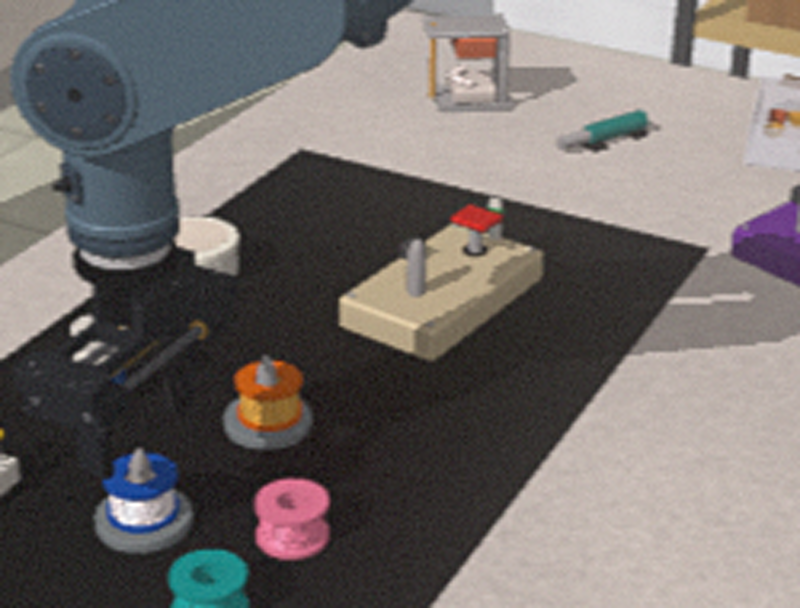

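The spindle tip shows at full-frame (280.3,195.3) against (280.8,195.4) predicted, so the dispenser position holds. The open fingers straddle the blue spool at about crop (140,480). I'll go down and grip.

Request:
drive_tool(
  series=[
    {"x": 0, "y": 0, "z": 1.5, "wx": 0, "wy": 0, "wz": 0, "grip": 1},
    {"x": 0, "y": 0, "z": 1.5, "wx": 0, "wy": 0, "wz": 0, "grip": 1},
    {"x": 0, "y": 0, "z": 1.5, "wx": 0, "wy": 0, "wz": 0, "grip": 1},
    {"x": 0, "y": 0, "z": 1.5, "wx": 0, "wy": 0, "wz": 0, "grip": 1},
    {"x": 0, "y": 0, "z": 0.5, "wx": 0, "wy": 0, "wz": 0, "grip": 1},
    {"x": 0, "y": 0, "z": 0, "wx": 0, "wy": 0, "wz": 0, "grip": 1},
    {"x": 0, "y": 0, "z": 0, "wx": 0, "wy": 0, "wz": 0, "grip": 0.5},
    {"x": 0, "y": 0, "z": 0, "wx": 0, "wy": 0, "wz": 0, "grip": 0.5},
    {"x": 0, "y": 0, "z": 0, "wx": 0, "wy": 0, "wz": 0, "grip": 0.5},
    {"x": 0, "y": 0, "z": 0, "wx": 0, "wy": 0, "wz": 0, "grip": 0.5},
    {"x": 0, "y": 0, "z": 0, "wx": 0, "wy": 0, "wz": 0, "grip": 0.5},
    {"x": 0, "y": 0, "z": 0, "wx": 0, "wy": 0, "wz": 0, "grip": 0.5},
    {"x": 0, "y": 0, "z": 0, "wx": 0, "wy": 0, "wz": 0, "grip": 0.5},
    {"x": 0, "y": 0, "z": 0, "wx": 0, "wy": 0, "wz": 0, "grip": 0.5},
  ],
  force=20,
)

```text
time: 4.65
position: [572.6, 291.3, 180.3]
ee_rot: [180.0, 0.0, 180.0]
wrist_force: [-2.3, 1.0, 5.6]
finger_gap: 0.628
```

Request:
drive_tool(
  series=[
    {"x": 0, "y": 0, "z": -0.5, "wx": 0, "wy": 0, "wz": 0, "grip": 0.5},
    {"x": 0, "y": 0, "z": -1, "wx": 0, "wy": 0, "wz": 0, "grip": 0.5},
    {"x": 0, "y": 0, "z": -1, "wx": 0, "wy": 0, "wz": 0, "grip": 0.5},
    {"x": 0, "y": 0, "z": -1.5, "wx": 0, "wy": 0, "wz": 0, "grip": 0.5},
    {"x": 0, "y": 0, "z": -1.5, "wx": 0, "wy": 0, "wz": 0, "grip": 0.5},
    {"x": 0, "y": 0, "z": -1.5, "wx": 0, "wy": 0, "wz": 0, "grip": 0.5},
    {"x": 0, "y": 0, "z": -1.5, "wx": 0, "wy": 0, "wz": 0, "grip": 0.5},
    {"x": 0, "y": 0, "z": -1.5, "wx": 0, "wy": 0, "wz": 0, "grip": 0.5},
    {"x": 0, "y": 0, "z": -1.5, "wx": 0, "wy": 0, "wz": 0, "grip": 0.5},
    {"x": 0, "y": 0, "z": -1.0, "wx": 0, "wy": 0, "wz": 0, "grip": 0.5},
    {"x": 0, "y": 0, "z": -0.5, "wx": 0, "wy": 0, "wz": 0, "grip": 0.5},
    {"x": 0, "y": 0, "z": 0, "wx": 0, "wy": 0, "wz": 0, "grip": 0.5},
    {"x": 0, "y": 0, "z": 0, "wx": 0, "wy": 0, "wz": 0, "grip": 0.5},
  ],
)

```text
time: 5.95
position: [572.1, 291.1, 309.1]
ee_rot: [-180.0, -0.1, 180.0]
wrist_force: [0.4, -0.4, -0.7]
finger_gap: 0.625
```

Run:
```python
from m import *
s=cam("side"); save(s,"s2.png",(130,160,300,290),4.5); print(bot.observe()["position"],bot.observe()["wrist_force"],bot.observe()["finger_gap"])
```

```text
[572.03519774 291.02576447 308.76146321] [-0.54329875  0.84671732 -1.89842043] 0.6269133771421996
```

View pics/s2.png

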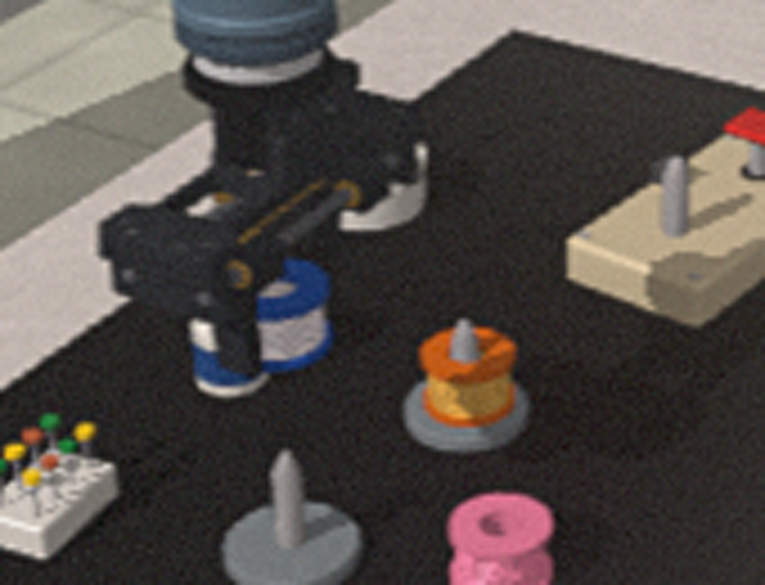

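The spool is lifted, upright and level in the jaws (crop (290,315)). The bare post tip is at full-frame (193.6,260.7), within 0.5 px of prediction. Next I'll move over the spindle.

Request:
drive_tool(
  series=[
    {"x": 0.1, "y": -1.0, "z": 0, "wx": 0, "wy": 0, "wz": 0, "grip": 0.5},
    {"x": 0.3, "y": -2.2, "z": 0, "wx": 0, "wy": 0, "wz": 0, "grip": 0.5},
    {"x": 0.3, "y": -2.2, "z": 0, "wx": 0, "wy": 0, "wz": 0, "grip": 0.5},
    {"x": 0.3, "y": -2.2, "z": 0, "wx": 0, "wy": 0, "wz": 0, "grip": 0.5},
    {"x": 0.3, "y": -2.2, "z": 0, "wx": 0, "wy": 0, "wz": 0, "grip": 0.5},
    {"x": 0.3, "y": -2.2, "z": 0, "wx": 0, "wy": 0, "wz": 0, "grip": 0.5},
    {"x": 0.3, "y": -2.2, "z": 0, "wx": 0, "wy": 0, "wz": 0, "grip": 0.5},
    {"x": 0.3, "y": -2.2, "z": 0, "wx": 0, "wy": 0, "wz": 0, "grip": 0.5},
    {"x": 0.3, "y": -2.2, "z": 0, "wx": 0, "wy": 0, "wz": 0, "grip": 0.5},
    {"x": 0.3, "y": -2.2, "z": 0, "wx": 0, "wy": 0, "wz": 0, "grip": 0.5},
    {"x": 0.3, "y": -2.2, "z": 0, "wx": 0, "wy": 0, "wz": 0, "grip": 0.5},
    {"x": 0.3, "y": -2.2, "z": 0, "wx": 0, "wy": 0, "wz": 0, "grip": 0.5},
    {"x": 0.3, "y": -2.2, "z": 0, "wx": 0, "wy": 0, "wz": 0, "grip": 0.5},
    {"x": 0.3, "y": -2.2, "z": 0, "wx": 0, "wy": 0, "wz": 0, "grip": 0.5},
    {"x": 0.3, "y": -2.2, "z": 0, "wx": 0, "wy": 0, "wz": 0, "grip": 0.5},
    {"x": 0.2, "y": -2.2, "z": 0, "wx": 0, "wy": 0, "wz": 0, "grip": 0.5},
    {"x": 0, "y": -2.2, "z": 0, "wx": 0, "wy": 0, "wz": 0, "grip": 0.5},
    {"x": 0, "y": -1.4, "z": 0, "wx": 0, "wy": 0, "wz": 0, "grip": 0.5},
    {"x": 0, "y": 0, "z": 0, "wx": 0, "wy": 0, "wz": 0, "grip": 0.5},
    {"x": 0, "y": 0, "z": 0, "wx": 0, "wy": 0, "wz": 0, "grip": 0.5},
  ],
)

```text
time: 8.0
position: [526.9, -84.7, 309.4]
ee_rot: [180.0, -0.0, 179.9]
wrist_force: [0.4, -1.0, -1.8]
finger_gap: 0.627
```

Request:
drive_tool(
  series=[
    {"x": 0, "y": 0, "z": 1.5, "wx": 0, "wy": 0, "wz": 0, "grip": 0.5},
    {"x": 0, "y": 0, "z": 1.5, "wx": 0, "wy": 0, "wz": 0, "grip": 0.5},
    {"x": 0, "y": 0, "z": 1.1, "wx": 0, "wy": 0, "wz": 0, "grip": 0.5},
    {"x": 0, "y": 0, "z": 0, "wx": 0, "wy": 0, "wz": 0, "grip": 0.5},
    {"x": 0, "y": 0, "z": 0, "wx": 0, "wy": 0, "wz": 0, "grip": 0.5},
  ],
)

```text
time: 8.5
position: [527.2, -84.3, 268.7]
ee_rot: [180.0, -0.0, -180.0]
wrist_force: [-0.6, 0.3, -1.3]
finger_gap: 0.622
```

Run:
```python
from m import *
s=cam("side"); p=bot.observe()["position"]; zb=p[2]-168.3
q=blob(s,(105,120,40),(128,255,255),(240,140,320,220)); print(zb,q.min(0),q.max(0))
th=np.linspace(0,2*np.pi,60)
for h in(0,36):
    P=proj(s,np.c_[p[0]+28*np.cos(th),p[1]+28*np.sin(th),0*th+zb+h]); print("pred",h,P.min(0),P.max(0))
print(proj(s,[[527.2,-84.7,90],[527.2,-84.7,35]]))
save(s,"s3.png",(230,130,350,220),6)
```

```text
100.91773471296705 [280. 179.] [289. 186.]
pred 0 [271.233893   187.84984852] [290.05758227 196.58768992]
pred 36 [271.34588614 177.11762977] [290.3913426  185.60577016]
[[280.6747679  195.38890171]
 [280.34468456 211.38198438]]
```

View pics/s3.png

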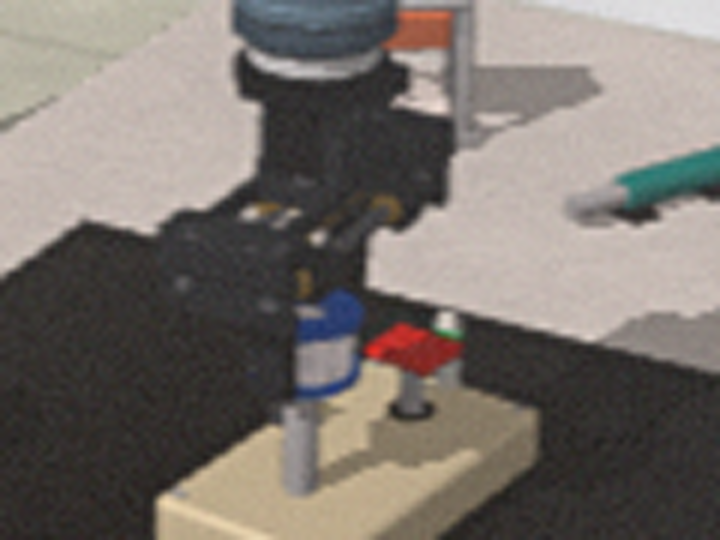

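The spool hangs level just over the spindle tip (crop (300,410)) and its right edge matches prediction to about 1 px. Lowering slowly.

Request:
drive_tool(
  series=[
    {"x": 0, "y": 0, "z": 0.5, "wx": 0, "wy": 0, "wz": 0, "grip": 0.5},
    {"x": 0, "y": 0, "z": 0.5, "wx": 0, "wy": 0, "wz": 0, "grip": 0.5},
    {"x": 0, "y": 0, "z": 0.5, "wx": 0, "wy": 0, "wz": 0, "grip": 0.5},
    {"x": 0, "y": 0, "z": 0.5, "wx": 0, "wy": 0, "wz": 0, "grip": 0.5},
    {"x": 0, "y": 0, "z": 0.5, "wx": 0, "wy": 0, "wz": 0, "grip": 0.5},
    {"x": 0, "y": 0, "z": 0.5, "wx": 0, "wy": 0, "wz": 0, "grip": 0.5},
    {"x": 0, "y": 0, "z": 0, "wx": 0, "wy": 0, "wz": 0, "grip": 0.5},
  ],
)

```text
time: 9.25
position: [526.7, -84.7, 237.7]
ee_rot: [180.0, -0.1, 180.0]
wrist_force: [-0.6, 0.0, -1.6]
finger_gap: 0.626
```

Request:
drive_tool(
  series=[
    {"x": 0, "y": 0, "z": 0.5, "wx": 0, "wy": 0, "wz": 0, "grip": 0.5},
    {"x": 0, "y": 0, "z": 0.5, "wx": 0, "wy": 0, "wz": 0, "grip": 0.5},
    {"x": 0, "y": 0, "z": 0.5, "wx": 0, "wy": 0, "wz": 0, "grip": 0.5},
    {"x": 0, "y": 0, "z": 0.5, "wx": 0, "wy": 0, "wz": 0, "grip": 0.5},
    {"x": 0, "y": 0, "z": 0.5, "wx": 0, "wy": 0, "wz": 0, "grip": 0.5},
    {"x": 0, "y": 0, "z": 0.5, "wx": 0, "wy": 0, "wz": 0, "grip": 0.5},
    {"x": 0, "y": 0, "z": 0.2, "wx": 0, "wy": 0, "wz": 0, "grip": 0.5},
    {"x": 0, "y": 0, "z": 0, "wx": 0, "wy": 0, "wz": 0, "grip": 0.5},
    {"x": 0, "y": 0, "z": 0, "wx": 0, "wy": 0, "wz": 0, "grip": 0.5},
  ],
)

```text
time: 10.15
position: [527.2, -84.9, 206.8]
ee_rot: [-180.0, 0.0, 180.0]
wrist_force: [-0.4, 0.3, -0.9]
finger_gap: 0.629
```

Request:
drive_tool(
  series=[
    {"x": 0, "y": 0, "z": 0.1, "wx": 0, "wy": 0, "wz": 0, "grip": 0.5},
    {"x": 0, "y": 0, "z": 0.1, "wx": 0, "wy": 0, "wz": 0, "grip": 0.5},
    {"x": 0, "y": 0, "z": 0, "wx": 0, "wy": 0, "wz": 0, "grip": 0.5},
    {"x": 0, "y": 0, "z": 0, "wx": 0, "wy": 0, "wz": 0, "grip": 0.5},
  ],
)

```text
time: 10.55
position: [527.1, -84.9, 204.8]
ee_rot: [-180.0, 0.0, 180.0]
wrist_force: [-0.1, 0.3, -2.0]
finger_gap: 0.63
```

Request:
drive_tool(
  series=[
    {"x": 0, "y": 0, "z": 0.1, "wx": 0, "wy": 0, "wz": 0, "grip": 0.5},
    {"x": 0, "y": 0, "z": 0.05, "wx": 0, "wy": 0, "wz": 0, "grip": 0.5},
    {"x": 0, "y": 0, "z": 0, "wx": 0, "wy": 0, "wz": 0, "grip": 0.5},
    {"x": 0, "y": 0, "z": 0, "wx": 0, "wy": 0, "wz": 0, "grip": 0.5},
  ],
)

```text
time: 10.95
position: [527.2, -84.8, 203.3]
ee_rot: [-180.0, 0.0, 180.0]
wrist_force: [-0.8, 1.0, 1.8]
finger_gap: 0.632
```

Force turned upward at the expected seat height (203.3), so the spool has touched down. I'll open the fingers, then raise slowly.

Request:
drive_tool(
  series=[
    {"x": 0, "y": 0, "z": 0, "wx": 0, "wy": 0, "wz": 0, "grip": 0.75},
    {"x": 0, "y": 0, "z": 0, "wx": 0, "wy": 0, "wz": 0, "grip": 0.9},
    {"x": 0, "y": 0, "z": 0, "wx": 0, "wy": 0, "wz": 0, "grip": 0.95},
    {"x": 0, "y": 0, "z": 0, "wx": 0, "wy": 0, "wz": 0, "grip": 0.95},
    {"x": 0, "y": 0, "z": 0, "wx": 0, "wy": 0, "wz": 0, "grip": 0.95},
    {"x": 0, "y": 0, "z": 0, "wx": 0, "wy": 0, "wz": 0, "grip": 0.95},
    {"x": 0, "y": 0, "z": -1, "wx": 0, "wy": 0, "wz": 0, "grip": 0.95},
    {"x": 0, "y": 0, "z": -1.5, "wx": 0, "wy": 0, "wz": 0, "grip": 0.95},
    {"x": 0, "y": 0, "z": -2, "wx": 0, "wy": 0, "wz": 0, "grip": 0.95},
    {"x": 0, "y": 0, "z": -2, "wx": 0, "wy": 0, "wz": 0, "grip": 0.95},
    {"x": 0, "y": 0, "z": -2, "wx": 0, "wy": 0, "wz": 0, "grip": 0.95},
    {"x": 0, "y": 0, "z": -2, "wx": 0, "wy": 0, "wz": 0, "grip": 0.95},
    {"x": 0, "y": 0, "z": -1, "wx": 0, "wy": 0, "wz": 0, "grip": 0.95},
    {"x": 0, "y": 0, "z": 0, "wx": 0, "wy": 0, "wz": 0, "grip": 0},
    {"x": 0, "y": 0, "z": 0, "wx": 0, "wy": 0, "wz": 0, "grip": 0},
    {"x": 0, "y": 0, "z": 0, "wx": 0, "wy": 0, "wz": 0, "grip": 0},
  ],
)

```text
time: 12.55
position: [526.7, -84.7, 317.2]
ee_rot: [180.0, -0.1, 180.0]
wrist_force: [-0.7, 1.0, -0.6]
finger_gap: 0.7
```

Run:
```python
from m import *
s=cam("side")
q=blob(s,(105,120,40),(128,255,255),(250,180,320,225)); print(q.min(0),q.max(0))
th=np.linspace(0,2*np.pi,60)
for h in(35,71):
    P=proj(s,np.c_[527.2+28*np.cos(th),-84.7+28*np.sin(th),0*th+h]); print("pred",h,P.min(0),P.max(0))
save(s,"s4.png",(230,130,350,220),6)
```

```text
[271. 197.] [288. 205.]
pred 35 [271.12890605 206.87111993] [289.55935591 216.03128531]
pred 71 [271.2375027  196.57873877] [289.88025895 205.51340244]
```

View pics/s4.png

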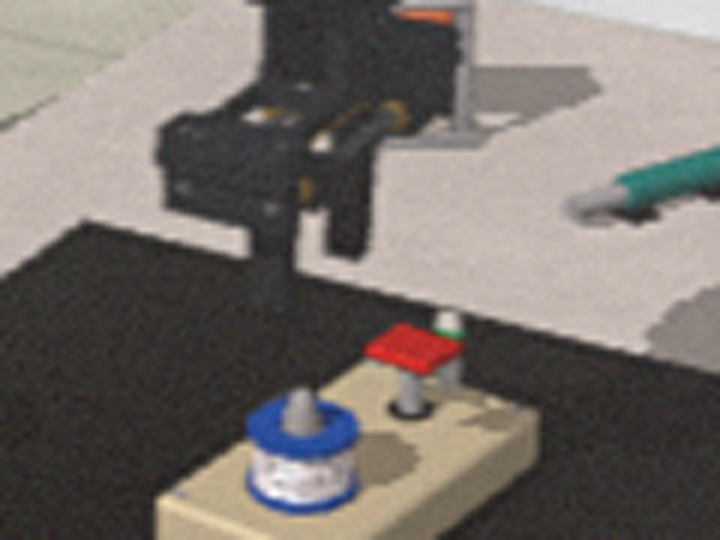

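The spool is fully seated and released: top flange rows 197–205 against 196.6–205.5 predicted, with the rod through the bore. The brake plate is still up at crop (415,345). I'll shut the fingers and move over the plate.

Request:
drive_tool(
  series=[
    {"x": 0.1, "y": -1, "z": 0, "wx": 0, "wy": 0, "wz": 0, "grip": 0},
    {"x": 0.2, "y": -1.8, "z": 0, "wx": 0, "wy": 0, "wz": 0, "grip": 0},
    {"x": 0.2, "y": -1.8, "z": 0, "wx": 0, "wy": 0, "wz": 0, "grip": 0},
    {"x": 0.2, "y": -1.8, "z": 0, "wx": 0, "wy": 0, "wz": 0, "grip": 0},
    {"x": 0.2, "y": -1.8, "z": 0, "wx": 0, "wy": 0, "wz": 0, "grip": 0},
    {"x": 0.3, "y": -2.0, "z": 0, "wx": 0, "wy": 0, "wz": 0, "grip": 0},
    {"x": 0, "y": 0, "z": 0, "wx": 0, "wy": 0, "wz": 0, "grip": 0},
    {"x": 0, "y": 0, "z": 1.5, "wx": 0, "wy": 0, "wz": 0, "grip": 0},
    {"x": 0, "y": 0, "z": 2, "wx": 0, "wy": 0, "wz": 0, "grip": 0},
    {"x": 0, "y": 0, "z": 1.5, "wx": 0, "wy": 0, "wz": 0, "grip": 0},
    {"x": 0, "y": 0, "z": 1, "wx": 0, "wy": 0, "wz": 0, "grip": 0},
    {"x": 0, "y": 0, "z": 0, "wx": 0, "wy": 0, "wz": 0, "grip": 0},
    {"x": 0, "y": 0, "z": 0, "wx": 0, "wy": 0, "wz": 0, "grip": 0},
  ],
)

```text
time: 13.9
position: [515.2, -186.6, 258.1]
ee_rot: [180.0, -0.0, 180.0]
wrist_force: [0.6, 0.4, -0.9]
finger_gap: 0.003
```

Request:
drive_tool(
  series=[
    {"x": 0, "y": 0, "z": 0.5, "wx": 0, "wy": 0, "wz": 0, "grip": 0},
    {"x": 0, "y": 0, "z": 0.5, "wx": 0, "wy": 0, "wz": 0, "grip": 0},
    {"x": 0, "y": 0, "z": 0.4, "wx": 0, "wy": 0, "wz": 0, "grip": 0},
    {"x": 0, "y": 0, "z": 0, "wx": 0, "wy": 0, "wz": 0, "grip": 0},
    {"x": 0, "y": 0, "z": 0, "wx": 0, "wy": 0, "wz": 0, "grip": 0},
  ],
)

```text
time: 14.4
position: [515.0, -186.8, 244.1]
ee_rot: [180.0, -0.0, 180.0]
wrist_force: [-0.6, -0.6, -0.1]
finger_gap: 0.002
```

Request:
drive_tool(
  series=[
    {"x": 0, "y": 0, "z": 0.2, "wx": 0, "wy": 0, "wz": 0, "grip": 0},
    {"x": 0, "y": 0, "z": 0.2, "wx": 0, "wy": 0, "wz": 0, "grip": 0},
    {"x": 0, "y": 0, "z": 0.2, "wx": 0, "wy": 0, "wz": 0, "grip": 0},
    {"x": 0, "y": 0, "z": 0.2, "wx": 0, "wy": 0, "wz": 0, "grip": 0},
    {"x": 0, "y": 0, "z": 0, "wx": 0, "wy": 0, "wz": 0, "grip": 0},
    {"x": 0, "y": 0, "z": 0, "wx": 0, "wy": 0, "wz": 0, "grip": 0},
  ],
)

```text
time: 15.0
position: [515.3, -186.9, 236.5]
ee_rot: [-180.0, 0.0, 180.0]
wrist_force: [-0.5, 0.3, 6.1]
finger_gap: 0.006
```

Request:
drive_tool(
  series=[
    {"x": 0, "y": 0, "z": 0.2, "wx": 0, "wy": 0, "wz": 0, "grip": 0},
    {"x": 0, "y": 0, "z": 0.2, "wx": 0, "wy": 0, "wz": 0, "grip": 0},
    {"x": 0, "y": 0, "z": 0.1, "wx": 0, "wy": 0, "wz": 0, "grip": 0},
    {"x": 0, "y": 0, "z": 0, "wx": 0, "wy": 0, "wz": 0, "grip": 0},
    {"x": 0, "y": 0, "z": 0, "wx": 0, "wy": 0, "wz": 0, "grip": 0},
    {"x": 0, "y": 0, "z": 0, "wx": 0, "wy": 0, "wz": 0, "grip": 0},
    {"x": 0, "y": 0, "z": 0, "wx": 0, "wy": 0, "wz": 0, "grip": 0},
    {"x": 0, "y": 0, "z": 0, "wx": 0, "wy": 0, "wz": 0, "grip": 0},
    {"x": 0, "y": 0, "z": 0, "wx": 0, "wy": 0, "wz": 0, "grip": 0},
    {"x": 0, "y": 0, "z": 0, "wx": 0, "wy": 0, "wz": 0, "grip": 0},
  ],
)

```text
time: 16.0
position: [515.3, -187.0, 231.7]
ee_rot: [-180.0, 0.0, 180.0]
wrist_force: [-0.4, 0.4, 6.0]
finger_gap: 0.003
```

Run:
```python
from m import *
F=[];Z=[]
for i in range(8):
    s=cam("side");o=bot.observe();F.append(o["wrist_force"][2]);Z.append(o["position"][2])
print(np.mean(F),np.std(F),np.mean(Z))
save(s,"s5.png",(250,150,340,218),8)
q=blob(s,(0,150,80),(8,255,255),(285,170,315,205)); print("red",q.min(0),q.max(0))
A=np.array([[20,18],[20,-18],[-20,-18],[-20,18]]);a=np.radians(-7.1);R=np.array([[np.cos(a),-np.sin(a)],[np.sin(a),np.cos(a)]])
for z in(75,65,60): P=proj(s,np.c_[A@R.T+[514.5,-187],[z]*4]);print(z,P.min(0),P.max(0))
q=blob(s,(105,120,40),(128,255,255),(250,180,320,225)); print("blue",q.min(0),q.max(0))
```

```text
6.132488318428177 0.4511729932651454 231.6867843926493
red [291. 189.] [306. 194.]
75 [290.65744484 183.45200585] [307.52938476 191.0924517 ]
65 [290.56904955 186.24737109] [307.39001509 193.94415715]
60 [290.52505517 187.63875061] [307.32065195 195.36340029]
blue [271. 197.] [288. 206.]
```

View pics/s5.png

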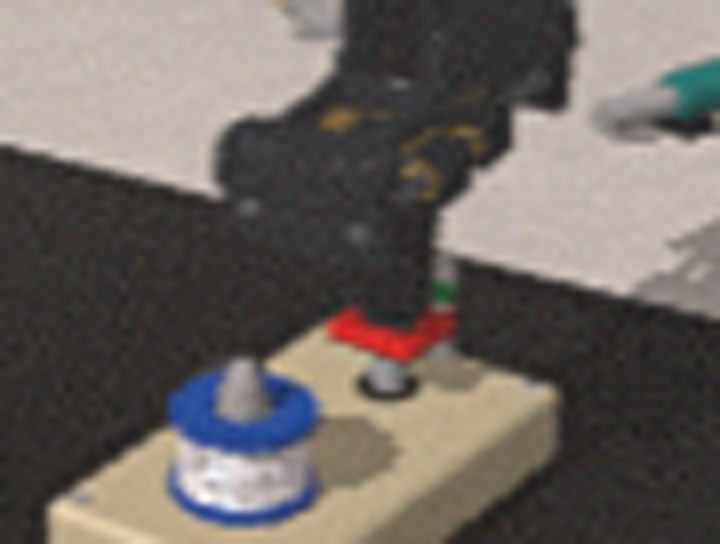

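The plate is down about 9.3 mm by fingertip height, with 6.1 N (6 N expected half way). Its rows match the 65 mm prediction, and the spool is unchanged at crop (243,440). Handing in.

```bash
python3 -c "
from bench import bot
print(bot.sign_off(), bot.observe()['time'])"
```

```text
the job is handed in; nothing more can be done
the job is handed in; nothing more can be done
```

The blue spool is seated on the beige dispenser's spindle and released. The arm is still holding the red brake plate about half way down. I handed the job in at about 16.5 s; no verdict is reported.

- **Spool:** I lifted it off its post and lowered it until I felt contact at the expected seat height. After release, its top flange lay within about 1 px of the seated prediction on top, bottom and left. The right edge read 1–2 px short. It had not moved after the brake was pressed.
- **Brake:** the fingertips are about 9.3 mm below the released height of the plate. The upward force is 6.1 N, matching the 6 N expected half way. The plate's lower edge in the side view fits the 65 mm (half-way) height. Its upper edge is hidden by the fingers, and I did not read the green band itself.
- **Other items:** the gripper passed well above the orange spool, and I planned its path clear of the bottle, tub and bur block. I did not measure their positions again at the end.

No check failed. One move call was refused because rows need every key; I resent it, and the refused call moved nothing.

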